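Sort the workshop bench into its trays

ROBOT

A 6-joint arm with a two-finger parallel gripper is mounted at the origin on the work surface. World frame = base frame: x ahead of the robot, y to its left, z up, the work surface at z = 0. Lengths are in mm, angles in degrees, forces in N, time in s.
With the tool pointing down it reaches from about 300 to 850 mm from the base axis. Payload 4.2 kg.
Tool frame: the origin (TCP) lies at the very end of the fingers, on their centre line; the grasp point (between the pads) lies 19 mm behind it (env.grip_depth is the distance from the TCP to the grasp point, in mm); z points along the fingers, y is the line along which they close (so a half turn about z gives the same grasp; the last joint's range is limited). The gripper opens to 91 mm and grips with 3 to 60 N. Pads are 32 mm wide; open, the fingers measure 118 mm over their backs; the gripper's body (76 mm by 178 mm) begins 60 mm behind the grasp point.
Start: joints at [70.187, 18.312, 89.639, -0, 72.044, -1.146], TCP at [184.041, 544.768, 213.976] pointing down, gripper open.
Joint ranges: [-177.97, 177.97], [-48.28, 115.42], [12.27, 149.76], [-77.06, 257.06], [2.81, 150.46], [-146.56, 146.56]. Speed limits (degrees/s): [147.25, 147.25, 180, 180, 180, 180].

INTERFACE

Orientations are given as [roll, pitch, yaw] about the fixed x, y, z axes, in that order (R = Rz(yaw) Ry(pitch) Rx(roll)).
In Python, from workcell import env, cams gives the robot as it stands.
- The arm moves only by the tool apply_moves, never from a script. Its argument "deltas" is a list of rows, each a list of 5 numbers: the shift along the tool's x, y, z in m, then the turn about the tool's z in rad, then the opening, from -1 (shut) to 1 (fully open), so that 0 is half open. In form: [[tx, ty, tz, roll, gripper], ...]. A call has 1 to 5 rows; each row is the pose to reach, as a shift and turn from the pose commanded when the call began, along the tool's axes at that moment; what a row does not reach only later rows make up. A row lasts 1/10 s, in which the tool goes at most 50 mm and 8.59 degrees, less where a joint would pass 70% of its speed; a pose out of reach is approached as far as the arm can. A call with a gripper value outside its range is refused whole. The fingers move at their own pace and stop on an object; "grip_force" is the grip in N (left out, the last holds). Time passes only in rows, so rows that repeat a pose let the fingers close. It gives the time, the measured TCP pose, the force, the opening and the grip force at its end, in the units of the state.
- env.state(): the state, without advancing time (a new reading comes with each control period).
- cams.grab_frame(name): name is "scene" or "side" or "wrist"; returns the picture (420x560x3 uint8, blue, green, red); there is no depth.
- cams.get_calibration(name): a dict with "mtx" (3x3 intrinsics, pixels), "eye" and "attitude" of the camera in the world; the wrist camera has in their place "tool_from_camera" (4x4, takes a point from camera to tool coordinates, whose origin is the TCP and whose axes are the flange's). Camera axes: x right, y down, z forward; pixel columns grow to the right and rows downward; lengths in mm; the calibration is good to about 2 mm. A picture is of the moment at which its call begins: read the wrist's pose just before it. get_calibration takes no time and is no camera call.
- env.job_done(): hands the job in; it is judged then, once.
The state is a dict: "time_s": time; "qpos": joint angles; "qvel": joint speeds; "effort": joint torques, N m; "ee_pos": TCP position; "ee_rot": TCP orientation; "force": force on the tool from outside, world axes, zero at the start; "torque": the same for the moment, N m; "gripper_width": finger opening in mm; "gripper_force": force on a finger pad.
Only numpy, scipy, OpenCV 4.12 (cv2) and the standard library are available. Lean on these libraries where they do the work, as an engineer would, in place of code of your own. Each camera call takes 0.05 s, during which the arm holds its last target. There are 200 camera calls.

TASK

Tidy the bench: stand the two empty wooden spools in the wooden tray and the two pattern weights in the grey tray, one to each bay, and stand the amber dye jar in the small blue tray. Set everything down upright without dropping it, and leave the red tin and the yellow wax block where they are.

Things in the scene. Friction and masses are not known exactly. Their poses are not given: they have to be found in the camera images.
- oak_spool: Mid-brown empty wooden thread spool without thread: waisted, 60 mm high, flat round flanges 42 mm across and 8 mm thick at both ends, core 32 mm across between them, about 50 g; stands upright. Origin: centre of its underside; z up its axis
- walnut_spool: Dark brown empty wooden thread spool without thread: waisted, 60 mm high, flat round flanges 42 mm across and 8 mm thick at both ends, core 32 mm across between them, about 50 g; stands upright. Origin: centre of its underside; z up its axis
- brass_weight: Yellow brass pattern weight: round foot 52 mm across and 18 mm high, narrow neck 18 mm across, then a cylindrical grip knob 28 mm across from 30 to 58 mm height; about 300 g; stands upright. Origin: centre of its underside; z up its axis
- steel_weight: Bright grey steel pattern weight: round foot 52 mm across and 18 mm high, narrow neck 18 mm across, then a cylindrical grip knob 28 mm across from 30 to 58 mm height; about 300 g; stands upright. Origin: centre of its underside; z up its axis
- dye_jar: Amber glass dye jar with a green cap and a pale label, 44 mm across, 65 mm high, about 120 g; stands upright. Origin: centre of its underside; z up its axis
- spool_tray: Pale wooden open tray, 80 mm along its x, 156 mm along its y, walls 20 mm high and 4 mm thick, floor 4 mm thick. A divider of the same height and thickness across the middle makes two equal bays, centred at y = +38 mm and y = -38 mm in its frame, each 72 by 72 mm inside. Origin: centre of the underside; fixed to the table, z up, may stand turned
- weight_tray: Grey painted open tray, 80 mm along its x, 156 mm along its y, walls 20 mm high and 4 mm thick, floor 4 mm thick. A divider of the same height and thickness across the middle makes two equal bays, centred at y = +38 mm and y = -38 mm in its frame, each 72 by 72 mm inside. Origin: centre of the underside; fixed to the table, z up, may stand turned
- jar_tray: Small blue open tray with a single bay, 80 by 80 mm outside, 72 by 72 mm inside, walls 20 mm high and 4 mm thick, floor 4 mm thick. Origin: centre of the underside, also the bay's centre in plan; fixed to the table, z up, may stand turned
- balm_tin: Flat red tin among the things, 48 mm across, 16 mm high, loose; to be left alone. Origin: centre of its underside
- wax_block: Small yellow wax block among the things, 32 by 22 mm, 16 mm high, loose; to be left alone. Origin: centre of its underside
Things that resemble listed ones, but are neither listed nor needed, are in the scene too. What is shaped like the walnut_spool but pink or purple is not meant.

How it is judged:
By the outcome, as a careful person would: the job done as asked, in the order asked, and still so for the second after the job is handed in, with the robot touching nothing.
It also fails if it takes over 118 s, if anything falls off the work surface, if the arm or the gripper's body presses on something with over 40 N, if the wrist force passes 120 N, or if a joint passes its speed limit or range.

## Working session

There is one attempt and no reset: what is moved stays moved. The work goes in short steps, Python scripts to look and compute and a tool call to move; the robot and the scene stay as the last step left them, time stands still between calls to the robot, and variables do not carry over. Pictures are saved under pics/ and viewed, at most 14 in all, crops included, and the job is handed in when it is done.

Besides the shell and the picture viewer there is one more tool, called after "Call:" as name([rows], argument=value, ...), one row to a line, values as JSON. apply_moves: Moves the arm, as the interface text tells. Its arguments: {"type":"object","properties":{"deltas":{"type":"array"},"grip_force":{"type":"number"}},"required":["deltas"]}

```bash
mkdir -p pics; ls; python3 - <<'E'
from workcell import env, cams
import cv2
print(env.state())
for n in ("scene","side","wrist"):
    print(n,cams.get_calibration(n))
    cv2.imwrite(f"pics/{n}0.png",cams.grab_frame(n))
E
```

```text
pics
{'time_s': 0.0, 'qpos': array([ 7.01878716e+01,  1.83501178e+01,  8.97056348e+01, -2.03283493e-04,
        7.20432271e+01, -1.14553829e+00]), 'qvel': array([ 0.03034292,  0.06183307, -0.05802404, -0.02126883, -0.06024197,
       -0.08182382]), 'effort': array([ 3.59157621e-04, -4.12453079e+01, -2.31972599e+01,  7.27389520e-02,
        4.58350161e-02, -1.61919270e-04]), 'ee_pos': array([183.86271995, 544.28561768, 213.14077194]), 'ee_rot': array([-1.79901036e+02, -1.78557614e-03,  1.61333471e+02]), 'force': array([-0.33117756,  0.04626087, -0.47453498]), 'torque': array([0.02833894, 0.04076764, 0.00643849]), 'gripper_force': 0.0, 'gripper_width': 91.06151749022553}
scene {'mtx': array([[440.59161129,   0.        , 280.6036853 ],
       [  0.        , 440.59161129, 212.42832727],
       [  0.        ,   0.        ,   1.        ]]), 'eye': array([1354.49404691,  168.99859345,  595.51310001]), 'attitude': array([-122.71469346,   -0.55599115,  100.48703733])}
side {'mtx': array([[416.8220689 ,   0.        , 284.77002196],
       [  0.        , 416.8220689 , 203.71327923],
       [  0.        ,   0.        ,   1.        ]]), 'eye': array([ 300.46608237, -601.43865165,  395.12869406]), 'attitude': array([-118.94032089,   -0.12710878,  -19.61447072])}
wrist {'mtx': array([[317.79387087,   0.        , 275.75461044],
       [  0.        , 317.79387087, 210.94763015],
       [  0.        ,   0.        ,   1.        ]]), 'tool_from_camera': array([[ 3.37973259e-04, -9.67957845e-01, -2.51112517e-01,
         7.23343649e+01],
       [ 9.99998869e-01,  6.95147253e-04, -1.33366653e-03,
        -8.06053688e-01],
       [ 1.46549316e-03, -2.51111782e-01,  9.67956985e-01,
        -1.70649067e+02],
       [ 0.00000000e+00,  0.00000000e+00,  0.00000000e+00,
         1.00000000e+00]])}
```

View pics/scene0.png

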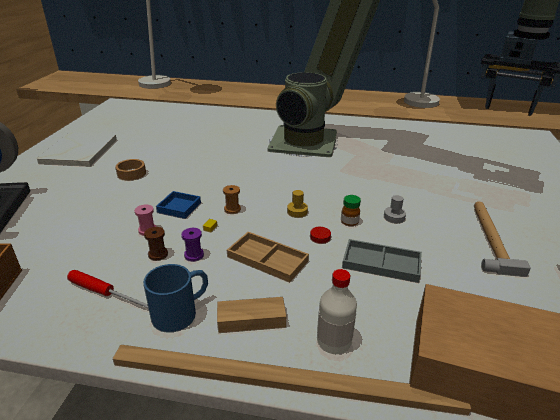

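View pics/side0.png

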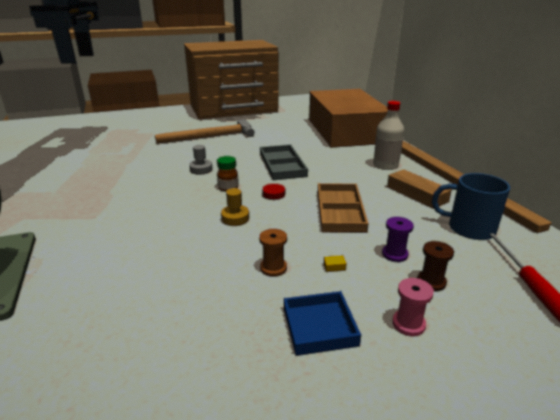

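Candidates in the scene view:
- **Dark or round spools:** (231,199) mid-brown is oak. (157,243) dark brown is walnut. (193,244) purple and (145,220) pink are decoys.
- **Trays:** (268,255) wooden, (383,260) grey, (179,205) blue.
- **Weights:** brass at (298,204), steel at (395,210).
- **Jar:** (351,211).

I'll confirm in one enlarged crop and get rough positions.

```bash
cat > h.py <<'E'
from workcell import env, cams
import cv2, numpy as np
from scipy.spatial.transform import Rotation as R
def pose(name, st=None):
    c=cams.get_calibration(name); K=c["mtx"]
    if name=="wrist":
        T=np.eye(4); T[:3,:3]=R.from_euler("xyz",st["ee_rot"],degrees=True).as_matrix(); T[:3,3]=st["ee_pos"]
        T=T@c["tool_from_camera"]; return K,T[:3,:3],T[:3,3]
    return K,R.from_euler("xyz",c["attitude"],degrees=True).as_matrix(),c["eye"]
def cast(P,uv,z):
    K,Rm,e=P; uv=np.atleast_2d(uv).astype(float)
    d=(Rm@np.linalg.inv(K)@np.c_[uv,np.ones(len(uv))].T).T
    return (e+d*((z-e[2])/d[:,2])[:,None])[:,:2]
def proj(P,X):
    K,Rm,e=P; q=(K@Rm.T@(np.atleast_2d(X)-e).T).T
    return q[:,:2]/q[:,2:]
E
python3 - <<'E'
from h import *
im=cv2.imread("pics/scene0.png")
cv2.imwrite("pics/crop1.png",cv2.resize(im[175:285,125:435],None,fx=2.55,fy=2.55,interpolation=cv2.INTER_CUBIC))
P=pose("scene")
for n,uv,z in [("oak",(231,190),60),("walnut",(156,231),60),("brass",(298,194),58),("steel",(396,199),58),("jar",(351,200),65),("tin",(320,234),16),("wax",(210,224),16),("pink",(145,209),60),("purple",(193,233),60),("jt",(179,203),20),("st",(268,252),20),("wt",(382,256),20)]:
    print(n,cast(P,uv,z).round(0)[0])
E
```

```text
oak [ 458. -115.]
walnut [ 656. -221.]
brass [441.  48.]
steel [418. 281.]
jar [456. 175.]
tin [538. 114.]
wax [ 548. -142.]
pink [ 580. -281.]
purple [ 648. -143.]
jt [ 480. -245.]
st [630.  13.]
wt [597. 251.]
```

View pics/crop1.png

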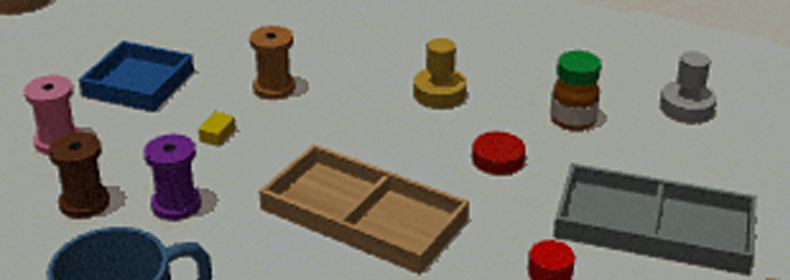

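Confirmed: dark brown walnut at crop (78,172), purple decoy at (172,175), pink decoy at (52,110), oak at (272,60). The tin is the red disc at (498,152), and the red at (550,255) is the bottle cap. I'll move to the centre, high up, for an overview.

Call:
apply_moves([
  [-0.033, -0.029, -0.017, 0.14, 1],
  [-0.066, -0.058, -0.034, 0.28, 1],
  [-0.099, -0.087, -0.052, 0.42, 1],
  [-0.132, -0.116, -0.069, 0.56, 1],
  [-0.165, -0.145, -0.086, 0.7, 1],
])

```text
time_s: 0.65
ee_pos: [294.3, 352.9, 300.5]
ee_rot: [-180.0, 0.0, 120.9]
force: [0.3, -0.1, 0.5]
gripper_width: 90.6
gripper_force: 0.0
```

Call:
apply_moves([
  [-0.046, -0.001, 0, 0.109, 1],
  [-0.092, -0.002, 0, 0.218, 1],
  [-0.138, -0.003, 0, 0.327, 1],
  [-0.184, -0.004, 0, 0.436, 1],
  [-0.23, -0.005, 0, 0.545, 1],
])

```text
time_s: 1.15
ee_pos: [409.3, 153.5, 299.9]
ee_rot: [180.0, -0.0, 89.7]
force: [0.8, 1.4, -0.5]
gripper_width: 90.9
gripper_force: 0.0
```

Call:
apply_moves([
  [-0.039, 0.022, 0, 0, 1],
  [-0.077, 0.045, 0, 0, 1],
  [-0.116, 0.068, 0, 0, 1],
  [-0.155, 0.091, 0, 0, 1],
  [-0.155, 0.091, 0, 0, 1],
])

```text
time_s: 1.65
ee_pos: [501.9, -3.9, 299.0]
ee_rot: [-180.0, 0.1, 89.7]
force: [-0.1, 0.3, -0.6]
gripper_width: 91.3
gripper_force: 0.0
```

```bash
python3 - <<'E'
from h import *
s=env.state(); im=cams.grab_frame("wrist"); cv2.imwrite("pics/w1.png",im)
print(s["time_s"],s["ee_pos"],s["ee_rot"],s["qvel"].round(1),s["qpos"].round(1))
np.savez("w1.npz",p=s["ee_pos"],r=s["ee_rot"])
E
```

```text
1.65 [501.87554538  -3.87469162 299.00585686] [-1.79989518e+02  1.09139940e-01  8.96731705e+01] [ 3.9 -1.9  2.4  3.6  2.1  2.6] [-1.7  9.1 89.8 -0.1 81.  -1.3]
```

View pics/w1.png

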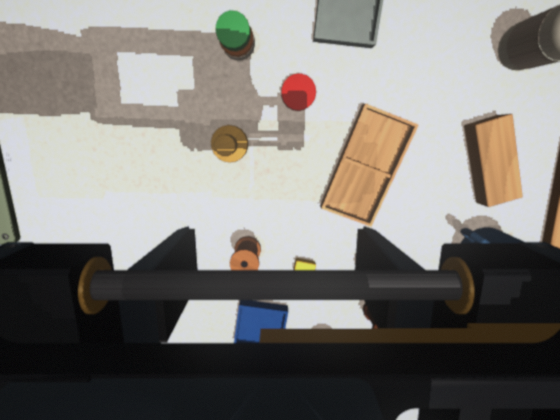

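The overview shows the oak spool top at (244,261), brass knob at (226,145), jar cap at (232,28), tin at (298,91), wax at (305,267). The wooden tray rim corners are at about (367,104), (416,125), (371,224), (322,209). The gripper blocks the lower part.

```bash
python3 - <<'E'
from h import *
d=np.load("w1.npz"); P=pose("wrist",dict(ee_pos=d["p"],ee_rot=d["r"]))
im=cv2.imread("pics/w1.png"); hsv=cv2.cvtColor(im,cv2.COLOR_BGR2HSV)
for n,uv,z in [("oak",(244,261),60),("brass",(226,144),58),("jar",(232,27),65),("tin",(298,91),16)]:
    print(n,cast(P,uv,z).round(1)[0])
c=cast(P,[(367,104),(416,125),(371,224),(322,209)],20); m=c.mean(0); v=(c[0]+c[1]-c[2]-c[3])/2
print("st",c.round(),m.round(1),np.linalg.norm(v),np.degrees(np.arctan2(v[1],v[0])),(m+v/np.linalg.norm(v)*38).round(1),(m-v/np.linalg.norm(v)*38).round(1))
# scene: tray rims by mask + minAreaRect on plane
S=cv2.imread("pics/scene0.png"); Ps=pose("scene")
h=cv2.cvtColor(S,cv2.COLOR_BGR2HSV)
for n,(x0,y0,x1,y1),f in [("jt",(150,185,210,225),lambda h:(h[...,0]>100)&(h[...,0]<125)&(h[...,1]>130)),
      ("st",(222,228,315,282),lambda h:(h[...,0]<25)&(h[...,1]>70)),("wt",(335,235,428,284),lambda h:h[...,2]<135)]:
    mk=np.zeros(h.shape[:2],np.uint8); mk[y0:y1,x0:x1]=f(h[y0:y1,x0:x1])*255
    cs=max(cv2.findContours(mk,0,2)[0],key=cv2.contourArea)
    q=cv2.approxPolyDP(cv2.convexHull(cs),3,True)[:,0]; print(n,q.tolist(),cast(Ps,q,20).round().tolist())
E
```

```text
oak [ 455.1 -112.5]
brass [436.9  46.8]
jar [450.8 178. ]
tin [530.3 113.9]
st [[623.  97.]
 [692.  69.]
 [640. -72.]
 [567. -49.]] [630.5  11.2] 152.8938896052534 69.45720232551956 [643.8  46.8] [617.1 -24.4]
jt [[157, 205], [173, 191], [199, 196], [200, 201], [186, 217], [159, 212]] [[499.0, -294.0], [426.0, -282.0], [437.0, -207.0], [460.0, -197.0], [536.0, -205.0], [528.0, -276.0]]
st [[227, 249], [250, 232], [307, 253], [308, 260], [287, 281], [229, 257]] [[637.0, -75.0], [566.0, -41.0], [618.0, 95.0], [641.0, 100.0], [713.0, 69.0], [663.0, -63.0]]
wt [[348, 240], [421, 252], [419, 282], [343, 268]] [[554.0, 178.0], [567.0, 333.0], [666.0, 322.0], [652.0, 173.0]]
```

Call:
apply_moves([
  [-0.027, -0.011, 0.037, 0, 0.6],
  [-0.055, -0.023, 0.075, 0, 0.6],
  [-0.082, -0.034, 0.112, 0, 0.6],
  [-0.109, -0.046, 0.15, 0, 0.6],
  [-0.109, -0.046, 0.15, 0, 0.6],
])

```text
time_s: 2.2
ee_pos: [448.3, -108.5, 145.4]
ee_rot: [-179.3, -0.1, 89.9]
force: [-1.0, 0.1, 0.4]
gripper_width: 73.3
gripper_force: 0.0
```

Call:
apply_moves([
  [0, 0, 0.02, 0, 0.6],
  [0, 0, 0.02, 0, 0.6],
  [0, 0, 0.02, 0, 0.6],
])

```text
time_s: 2.5
ee_pos: [454.4, -107.7, 130.8]
ee_rot: [179.9, -0.0, 90.1]
force: [-0.5, 0.3, 0.2]
gripper_width: 73.0
gripper_force: 0.0
```

```bash
python3 - <<'E'
from h import *
s=env.state(); im=cams.grab_frame("wrist"); cv2.imwrite("pics/w2.png",im)
cv2.imwrite("pics/s2.png",cams.grab_frame("side"))
print(s["time_s"],s["ee_pos"],s["ee_rot"],s["gripper_width"],proj(pose("wrist",s),[[456,-113,60],[480,-245,20],[656,-221,60]]))
E
```

```text
2.5 [ 454.43008482 -107.73779479  130.79750172] [ 1.79947229e+02 -1.36914548e-02  9.00725929e+01] 73.0049736684373 [[280.22383999 226.32680813]
 [302.4794202  338.11480252]
 [506.45161047 343.67633769]]
```

View pics/w2.png

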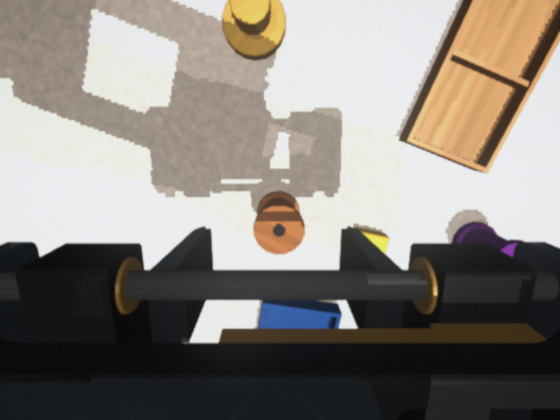

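The oak top hole is at (279,230), predicted (280,226), so the estimate holds. I'll descend and grip the top flange.

Call:
apply_moves([
  [-0.007, 0, 0.03, 0, 0.5],
  [-0.007, 0, 0.065, 0, 0.4],
  [-0.007, 0, 0.094, 0, 0.4],
  [-0.007, 0, 0.094, 0, 0.4],
  [-0.007, 0, 0.094, 0, 0.4],
], grip_force=12)

```text
time_s: 3.1
ee_pos: [454.8, -115.6, 36.9]
ee_rot: [179.9, 0.0, 90.0]
force: [0.1, 0.4, 0.1]
gripper_width: 63.9
gripper_force: 0.0
```

Call:
apply_moves([
  [0, 0, 0, 0, -1],
  [0, 0, 0, 0, -1],
  [0, 0, 0, 0, -1],
  [0, 0, 0, 0, -1],
  [0, 0, 0, 0, -1],
])

```text
time_s: 3.6
ee_pos: [455.0, -115.9, 36.9]
ee_rot: [179.9, 0.0, 90.0]
force: [0.5, -0.5, 6.8]
gripper_width: 41.3
gripper_force: 12.0
```

Call:
apply_moves([
  [0, 0, -0.02, 0, -1],
  [0, 0, -0.055, 0, -1],
  [0, 0, -0.09, 0, -1],
  [0, 0, -0.09, 0, -1],
])

```text
time_s: 4.0
ee_pos: [456.7, -116.5, 130.0]
ee_rot: [179.5, 0.1, 90.0]
force: [1.1, 0.6, -0.9]
gripper_width: 41.4
gripper_force: 12.0
```

Call:
apply_moves([
  [0.02, 0.035, 0, 0, -1],
  [0.046, 0.081, 0, 0, -1],
  [0.072, 0.127, 0, 0, -1],
  [0.092, 0.162, 0, 0, -1],
  [0.092, 0.162, 0, 0, -1],
])

```text
time_s: 4.5
ee_pos: [620.0, -20.8, 124.1]
ee_rot: [179.9, -0.1, 90.2]
force: [-1.2, -0.4, -0.5]
gripper_width: 41.5
gripper_force: 12.0
```

Call:
apply_moves([
  [0, 0, 0.0, 0, -1],
  [0, 0, 0, 0, -1],
  [0, 0, 0, 0, -1],
])

```text
time_s: 4.8
ee_pos: [614.5, -24.4, 125.8]
ee_rot: [-179.9, -0.0, 89.9]
force: [0.1, 0.0, -0.2]
gripper_width: 41.4
gripper_force: 12.0
```

```bash
python3 - <<'E'
from h import *
s=env.state(); im=cams.grab_frame("wrist"); cv2.imwrite("pics/w3.png",im)
print(s["time_s"],s["ee_pos"],s["ee_rot"],s["gripper_width"],s["force"])
np.savez("w3.npz",p=s["ee_pos"],r=s["ee_rot"])
E
```

```text
4.8 [614.49943387 -24.43703893 125.75877965] [-1.79923510e+02 -1.75154114e-05  8.99394708e+01] 41.41051768260595 [ 0.0857702   0.03313232 -0.17019223]
```

View pics/w3.png

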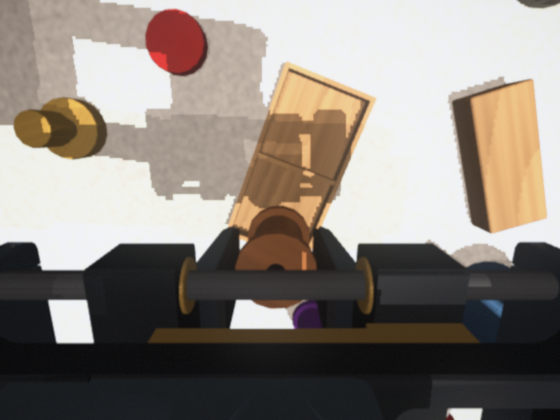

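The spool hangs upright at (276,258). The tray's far corners are at about (288,63) and (374,98), and the divider runs from (259,152) to (338,182). I'll check the bay centres from these.

```bash
python3 - <<'E'
from h import *
d=np.load("w3.npz"); P=pose("wrist",dict(ee_pos=d["p"],ee_rot=d["r"]))
c=cast(P,[(288,63),(374,98),(259,152),(338,182)],20); print(c.round(1))
a,b=c[:2].mean(0),c[2:].mean(0); v=(a-b)/np.linalg.norm(a-b); print(np.linalg.norm(a-b),np.degrees(np.arctan2(v[1],v[0])))
w=c[1]-c[0]; print(np.linalg.norm(w),np.degrees(np.arctan2(w[1],w[0])))
for k in (a-v*40, a-v*116): print(k.round(1))
E
```

```text
[[622.2  96.3]
 [693.2  69.8]
 [598.   26. ]
 [667.    0. ]]
74.41258150275897 70.19089269897061
75.77412481094248 -20.5454580367758
[644.1  45.4]
[618.4 -26.1]
```

Call:
apply_moves([
  [-0.002, 0.003, 0.035, 0, -1],
  [-0.002, 0.003, 0.065, 0, -1],
  [-0.002, 0.003, 0.08, 0, -1],
  [-0.002, 0.003, 0.084, 0, -1],
  [-0.002, 0.003, 0.084, 0, -1],
])

```text
time_s: 5.35
ee_pos: [618.5, -26.1, 42.2]
ee_rot: [-180.0, -0.0, 90.0]
force: [-0.1, -0.2, -1.0]
gripper_width: 41.4
gripper_force: 12.0
```

Call:
apply_moves([
  [0, 0, 0.001, 0, -1],
  [0, 0, 0.001, 0, -0.05],
  [0, 0, 0.001, 0, 0.1],
  [0, 0, 0.001, 0, 0.3],
  [0, 0, 0.001, 0, 0.3],
])

```text
time_s: 5.85
ee_pos: [619.1, -25.6, 41.2]
ee_rot: [180.0, -0.0, 90.0]
force: [0.8, -0.2, 0.1]
gripper_width: 58.9
gripper_force: 0.0
```

Call:
apply_moves([
  [0, 0, -0.03, 0, 0.3],
  [0, 0, -0.065, 0, 0.4],
  [0, 0, -0.1, 0, 0.6],
  [-0.045, 0.01, -0.1, 0, 0.6],
  [-0.09, 0.02, -0.1, 0, 0.6],
])

```text
time_s: 6.35
ee_pos: [640.1, -115.7, 143.1]
ee_rot: [179.8, 0.0, 90.2]
force: [0.9, -0.8, 0.1]
gripper_width: 72.6
gripper_force: 0.0
```

Call:
apply_moves([
  [-0.045, 0.008, 0, 0, 0.6],
  [-0.09, 0.016, 0, 0, 0.6],
  [-0.103, 0.018, 0, 0, 0.6],
  [-0.103, 0.018, 0, 0, 0.6],
  [-0.103, 0.018, 0, 0, 0.6],
])

```text
time_s: 6.85
ee_pos: [656.6, -217.6, 140.6]
ee_rot: [-180.0, -0.1, 90.0]
force: [0.4, 0.3, -0.1]
gripper_width: 72.9
gripper_force: 0.0
```

```bash
python3 - <<'E'
from h import *
s=env.state(); im=cams.grab_frame("wrist"); cv2.imwrite("pics/w4.png",im)
sc=cams.grab_frame("scene"); cv2.imwrite("pics/sc4.png",sc)
cv2.imwrite("pics/w4c.png",np.vstack([im[:330], cv2.resize(sc[170:290,125:435],(560,217))]))
print(s["time_s"],s["ee_pos"],s["ee_rot"],s["gripper_width"],proj(pose("wrist",s),[[656,-221,60]]))
np.savez("w4.npz",p=s["ee_pos"],r=s["ee_rot"])
E
```

```text
6.85 [ 656.58134966 -217.59799508  140.63969982] [-1.79953480e+02 -7.64267226e-02  8.99993216e+01] 72.85085849103383 [[277.62548095 220.70316885]]
```

View pics/w4c.png

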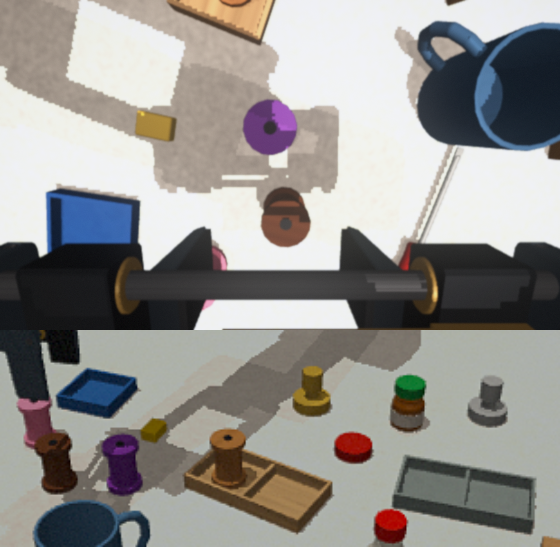

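Oak stands in its bay. The walnut top hole is at (286,223) in the wrist view, dark brown with a light reflection, next to purple at (270,127). It lies about 6 mm further in x than estimated, so I'll descend to (662,-223).

Call:
apply_moves([
  [-0.0055, 0.0055, 0.03, 0, 0.5],
  [-0.0055, 0.0055, 0.07, 0, 0.4],
  [-0.0055, 0.0055, 0.1035, 0, 0.4],
  [-0.0055, 0.0055, 0.1035, 0, 0.4],
  [-0.0055, 0.0055, 0.1035, 0, 0.4],
])

```text
time_s: 7.45
ee_pos: [662.8, -223.0, 38.0]
ee_rot: [-180.0, -0.0, 90.1]
force: [0.2, 0.4, 0.6]
gripper_width: 63.8
gripper_force: 0.0
```

Call:
apply_moves([
  [0, 0, 0, 0, -1],
  [0, 0, 0, 0, -1],
  [0, 0, 0, 0, -1],
  [0, 0, 0, 0, -1],
  [0, 0, 0, 0, -1],
])

```text
time_s: 7.95
ee_pos: [663.4, -224.5, 39.1]
ee_rot: [179.8, 0.0, 90.0]
force: [0.3, 0.6, 6.0]
gripper_width: 41.2
gripper_force: 12.0
```

```bash
python3 - <<'E'
from h import *
d=np.load("w4.npz"); P=pose("wrist",dict(ee_pos=d["p"],ee_rot=d["r"]))
im=cv2.imread("pics/w4.png"); h=cv2.cvtColor(im,cv2.COLOR_BGR2HSV)
print(cast(P,(286,223),60), cast(P,[(47,188),(139,193)],20))
E
```

```text
[[ 662.91592748 -222.9751207 ]] [[ 441.59517253 -201.13143617]
 [ 526.70978881 -205.8252665 ]]
```

Call:
apply_moves([
  [0, 0, -0.02, 0, -1],
  [0, 0, -0.06, 0, -1],
  [0, 0, -0.105, 0, -1],
  [0.035, -0.002, -0.105, 0, -1],
  [0.08, -0.006, -0.105, 0, -1],
])

```text
time_s: 8.45
ee_pos: [657.2, -145.4, 144.1]
ee_rot: [179.8, 0.1, 89.8]
force: [-1.0, -0.1, -0.6]
gripper_width: 41.0
gripper_force: 12.0
```

Call:
apply_moves([
  [0.048, -0.003, 0, 0, -1],
  [0.096, -0.007, 0, 0, -1],
  [0.144, -0.01, 0, 0, -1],
  [0.175, -0.012, 0, 0, -1],
  [0.19, -0.013, 0, 0, -1],
])

```text
time_s: 8.95
ee_pos: [642.7, 48.6, 142.2]
ee_rot: [-179.9, -0.0, 90.2]
force: [0.5, -0.3, -0.7]
gripper_width: 41.7
gripper_force: 12.0
```

Call:
apply_moves([
  [0, 0, 0, 0, -1],
  [0, 0, 0, 0, -1],
  [0, 0, 0, 0, -1],
])

```text
time_s: 9.25
ee_pos: [643.6, 44.0, 142.3]
ee_rot: [-180.0, 0.0, 89.9]
force: [-0.2, -0.9, 0.1]
gripper_width: 41.3
gripper_force: 12.0
```

Lower to about 43 (grip was at 38–39, plus the 4 mm floor).

Call:
apply_moves([
  [0.002, 0, 0.04, 0, -1],
  [0.002, 0, 0.08, 0, -1],
  [0.002, 0, 0.094, 0, -1],
  [0.002, 0, 0.098, 0, -1],
  [0.002, 0, 0.098, 0, -1],
])

```text
time_s: 9.75
ee_pos: [644.3, 47.1, 45.1]
ee_rot: [179.9, -0.0, 89.9]
force: [0.9, -0.0, -0.5]
gripper_width: 41.5
gripper_force: 12.0
```

Call:
apply_moves([
  [0, 0, 0.001, 0, -1],
  [0, 0, 0.001, 0, -1],
])

```text
time_s: 9.95
ee_pos: [644.5, 47.8, 45.1]
ee_rot: [179.8, -0.0, 90.0]
force: [-0.4, -0.3, -0.8]
gripper_width: 41.2
gripper_force: 12.0
```

Call:
apply_moves([
  [0, 0, 0.001, 0, -1],
  [0, 0, 0.001, 0, -1],
])

```text
time_s: 10.15
ee_pos: [643.7, 47.9, 43.1]
ee_rot: [179.9, -0.0, 90.0]
force: [-0.2, -0.0, 0.8]
gripper_width: 41.3
gripper_force: 12.0
```

Call:
apply_moves([
  [0, 0, 0.001, 0, -1],
  [0, 0, 0.001, 0, -1],
])

```text
time_s: 10.35
ee_pos: [644.0, 48.0, 42.9]
ee_rot: [179.9, -0.0, 90.0]
force: [-0.7, 0.1, 5.4]
gripper_width: 41.2
gripper_force: 12.0
```

Contact made. Release, rise, and go over the brass weight.

Call:
apply_moves([
  [0, 0, 0, 0, -0.05],
  [0, 0, 0, 0, 0.1],
  [0, 0, 0, 0, 0.3],
  [0, 0, 0, 0, 0.3],
  [0, 0, -0.03, 0, 0.3],
])

```text
time_s: 10.85
ee_pos: [640.2, 47.6, 67.5]
ee_rot: [-179.4, 0.0, 90.0]
force: [-0.4, -0.7, 0.3]
gripper_width: 59.4
gripper_force: 0.0
```

Call:
apply_moves([
  [0, 0, -0.035, 0, 0.3],
  [0, 0, -0.07, 0, 0.3],
  [0, -0.045, -0.07, 0, 0.3],
  [0, -0.09, -0.07, 0, 0.3],
  [0, -0.135, -0.07, 0, 0.3],
])

```text
time_s: 11.35
ee_pos: [506.8, 47.8, 141.4]
ee_rot: [180.0, -0.0, 90.0]
force: [-0.3, -0.1, 0.5]
gripper_width: 59.4
gripper_force: 0.0
```

Call:
apply_moves([
  [0, -0.04, 0, 0, 0.3],
  [0, -0.072, 0, 0, 0.3],
  [0, -0.072, 0, 0, 0.3],
  [0, -0.072, 0, 0, 0.3],
  [0, -0.072, 0, 0, 0.3],
])

```text
time_s: 11.85
ee_pos: [437.8, 47.9, 141.8]
ee_rot: [179.9, -0.0, 90.0]
force: [0.1, 0.2, 0.0]
gripper_width: 59.4
gripper_force: 0.0
```

```bash
python3 - <<'E'
from h import *
s=env.state(); im=cams.grab_frame("wrist"); cv2.imwrite("pics/w5.png",im)
sc=cams.grab_frame("scene"); cv2.imwrite("pics/sc5.png",sc)
cv2.imwrite("pics/w5c.png",np.vstack([im[:330], cv2.resize(sc[170:290,125:435],(560,217))]))
print(s["time_s"],s["ee_pos"],s["ee_rot"],s["gripper_width"],proj(pose("wrist",s),[[437,47,58]]))
np.savez("w5.npz",p=s["ee_pos"],r=s["ee_rot"])
E
```

```text
11.85 [437.84473544  47.88644884 141.75740831] [ 1.79898643e+02 -1.18601904e-02  8.99961299e+01] 59.421158869396784 [[277.03470835 216.63055531]]
```

View pics/w5c.png

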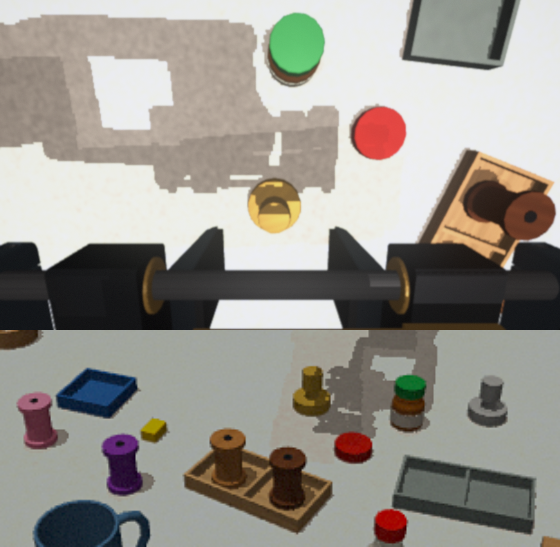

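Both spools stand upright in their bays. The brass knob is at (274,217), predicted (277,217). I'll descend and grip the knob.

Call:
apply_moves([
  [-0.001, -0.002, 0.04, 0, 0.3],
  [-0.001, -0.002, 0.08, 0, 0.3],
  [-0.001, -0.002, 0.116, 0, 0.3],
  [-0.001, -0.002, 0.116, 0, 0.3],
  [-0.001, -0.002, 0.116, 0, 0.3],
], grip_force=30)

```text
time_s: 12.45
ee_pos: [435.1, 46.9, 25.5]
ee_rot: [-180.0, -0.0, 90.0]
force: [0.4, 0.4, 0.6]
gripper_width: 59.7
gripper_force: 0.0
```

Call:
apply_moves([
  [0, 0, 0, 0, -1],
  [0, 0, 0, 0, -1],
  [0, 0, 0, 0, -1],
  [0, 0, 0, 0, -1],
  [0, 0, 0, 0, -1],
])

```text
time_s: 12.95
ee_pos: [435.6, 46.9, 26.3]
ee_rot: [179.8, -0.0, 90.0]
force: [0.7, 0.3, 4.4]
gripper_width: 27.2
gripper_force: 30.0
```

```bash
python3 - <<'E'
from h import *
d=np.load("w5.npz"); P=pose("wrist",dict(ee_pos=d["p"],ee_rot=d["r"]))
print("jar",cast(P,(297,42),65),"brass",cast(P,(274,217),58),"wt edge",cast(P,[(403,59),(502,68)],20),"tin",cast(P,(379,132),16))
E
```

```text
jar [[450.90377145 177.09006562]] brass [[434.4772545   46.68093111]] wt edge [[543.63449585 174.82169575]
 [628.76593405 167.82637761]] tin [[529.51107862 114.82375534]]
```

Call:
apply_moves([
  [0, 0, -0.015, 0, -1],
  [0, 0, -0.05, 0, -1],
  [0, 0, -0.09, 0, -1],
  [0, 0, -0.11, 0, -1],
  [0, 0, -0.11, 0, -1],
])

```text
time_s: 13.45
ee_pos: [435.9, 47.0, 137.7]
ee_rot: [179.7, -0.0, 90.0]
force: [0.4, -0.4, -3.1]
gripper_width: 27.3
gripper_force: 30.0
```

Call:
apply_moves([
  [0.02, 0.02, 0, 0, -1],
  [0.053, 0.05, 0, 0, -1],
  [0.086, 0.081, 0, 0, -1],
  [0.12, 0.113, 0, 0, -1],
  [0.15, 0.141, 0, 0, -1],
])

```text
time_s: 13.95
ee_pos: [575.3, 198.1, 132.5]
ee_rot: [-179.8, 0.1, 90.0]
force: [0.8, -0.2, -3.1]
gripper_width: 26.9
gripper_force: 30.0
```

Call:
apply_moves([
  [0.014, 0.013, 0, 0, -1],
  [0.014, 0.013, 0, 0, -1],
  [0.014, 0.013, 0, 0, -1],
  [0.014, 0.013, 0, 0, -1],
])

```text
time_s: 14.35
ee_pos: [586.8, 209.7, 134.1]
ee_rot: [-179.8, 0.1, 90.0]
force: [0.3, -0.2, -3.0]
gripper_width: 27.3
gripper_force: 30.0
```

```bash
python3 - <<'E'
from h import *
s=env.state(); im=cams.grab_frame("wrist"); cv2.imwrite("pics/w6.png",im)
print(s["time_s"],s["ee_pos"],s["ee_rot"],s["gripper_width"],s["force"])
np.savez("w6.npz",p=s["ee_pos"],r=s["ee_rot"])
E
```

```text
14.35 [586.79602636 209.68316534 134.05861562] [-1.79804208e+02  7.67148429e-02  8.99719841e+01] 27.320139043527412 [ 0.31036201 -0.21722635 -2.95444904]
```

View pics/w6.png

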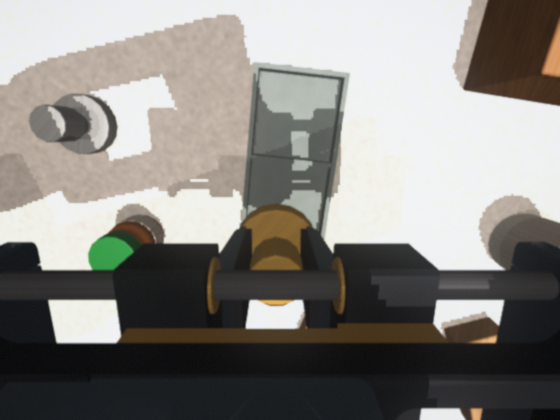

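The brass weight is held upright. The tray's far corners are at (254,64) and (349,74), the divider ends at (247,156) and (337,163), and the steel knob top is at about (47,123).

```bash
python3 - <<'E'
from h import *
d=np.load("w6.npz"); P=pose("wrist",dict(ee_pos=d["p"],ee_rot=d["r"]))
c=cast(P,[(254,64),(349,74),(247,156),(337,163)],20); print(c.round(1))
a,b=c[:2].mean(0),c[2:].mean(0); v=(a-b)/np.linalg.norm(a-b); w=c[1]-c[0]
print(np.linalg.norm(a-b),np.degrees(np.arctan2(v[1],v[0])),np.linalg.norm(w),np.degrees(np.arctan2(w[1],w[0])))
for k in (a-v*40,a-v*116): print(k.round(1))
print("steel",cast(P,(47,123),58),"foot",cast(P,(86,124),18),"jar",cast(P,(116,253),65))
E
```

```text
[[566.4 331.1]
 [645.3 323.3]
 [558.9 255.9]
 [638.9 249.8]]
74.68767013679262 84.65725653248879 79.23429585653912 -5.595537159252203
[602.1 287.4]
[595.  211.7]
steel [[412.97649097 283.60426385]] foot [[418.94426095 283.31327049]] jar [[455.26743726 182.1377962 ]]
```

Call:
apply_moves([
  [0.002, 0.008, 0.035, 0, -1],
  [0.002, 0.008, 0.075, 0, -1],
  [0.002, 0.008, 0.095, 0, -1],
  [0.002, 0.008, 0.1, 0, -1],
  [0.002, 0.008, 0.102, 0, -1],
])

```text
time_s: 14.9
ee_pos: [596.2, 212.3, 33.5]
ee_rot: [-180.0, 0.0, 90.0]
force: [0.1, 0.0, -3.0]
gripper_width: 27.1
gripper_force: 30.0
```

Call:
apply_moves([
  [0, 0, 0.001, 0, -1],
  [0, 0, 0.001, 0, -1],
  [0, 0, 0.001, 0, -1],
])

```text
time_s: 15.2
ee_pos: [597.2, 213.1, 33.8]
ee_rot: [179.9, -0.1, 90.0]
force: [-1.0, -0.4, -3.4]
gripper_width: 27.2
gripper_force: 30.0
```

Call:
apply_moves([
  [0, 0, 0.002, 0, -1],
  [0, 0, 0.002, 0, -1],
  [0, 0, 0.002, 0, -1],
])

```text
time_s: 15.5
ee_pos: [596.4, 212.9, 30.5]
ee_rot: [180.0, -0.0, 90.0]
force: [-0.2, -0.2, -3.6]
gripper_width: 27.2
gripper_force: 30.0
```

Call:
apply_moves([
  [0, 0, 0.001, 0, -1],
  [0, 0, 0.001, 0, -1],
  [0, 0, 0.001, 0, -1],
])

```text
time_s: 15.8
ee_pos: [596.5, 212.9, 30.3]
ee_rot: [180.0, -0.0, 90.0]
force: [-2.1, -1.2, 3.9]
gripper_width: 27.5
gripper_force: 30.0
```

Contact. Release, rise, and go over the steel weight.

Call:
apply_moves([
  [0, 0, 0, 0, -0.2],
  [0, 0, 0, 0, 0.1],
  [0, 0, 0, 0, 0.3],
  [0, 0, 0, 0, 0.3],
  [0, 0, -0.03, 0, 0.3],
])

```text
time_s: 16.3
ee_pos: [593.5, 211.8, 55.7]
ee_rot: [-179.5, 0.2, 90.0]
force: [0.5, -0.3, -0.1]
gripper_width: 59.0
gripper_force: 0.0
```

Call:
apply_moves([
  [0, 0, -0.04, 0, 0.3],
  [0, 0, -0.08, 0, 0.3],
  [0.015, -0.04, -0.08, 0, 0.3],
  [0.03, -0.08, -0.08, 0, 0.3],
  [0.047, -0.12, -0.08, 0, 0.3],
])

```text
time_s: 16.8
ee_pos: [475.3, 260.0, 139.7]
ee_rot: [180.0, -0.0, 89.9]
force: [-0.2, 0.7, 0.5]
gripper_width: 59.1
gripper_force: 0.0
```

Call:
apply_moves([
  [0.017, -0.04, 0, 0, 0.3],
  [0.023, -0.06, 0, 0, 0.3],
  [0.023, -0.06, 0, 0, 0.3],
  [0.023, -0.06, 0, 0, 0.3],
])

```text
time_s: 17.2
ee_pos: [417.0, 283.1, 139.8]
ee_rot: [179.9, -0.0, 90.1]
force: [-0.3, -0.0, 1.1]
gripper_width: 59.1
gripper_force: 0.0
```

```bash
python3 - <<'E'
from h import *
s=env.state(); im=cams.grab_frame("wrist"); cv2.imwrite("pics/w7.png",im)
sc=cams.grab_frame("scene"); cv2.imwrite("pics/sc7.png",sc)
cv2.imwrite("pics/w7c.png",np.vstack([im[:330], cv2.resize(sc[170:290,125:435],(560,217))]))
print(s["time_s"],s["ee_pos"],s["ee_rot"],s["gripper_width"],proj(pose("wrist",s),[[416,283,58]]))
np.savez("w7.npz",p=s["ee_pos"],r=s["ee_rot"])
E
```

```text
17.2 [416.97671053 283.10343213 139.76813035] [ 1.79912934e+02 -2.86574339e-02  9.00554741e+01] 59.07802395448207 [[276.9137267  216.39046631]]
```

View pics/w7c.png

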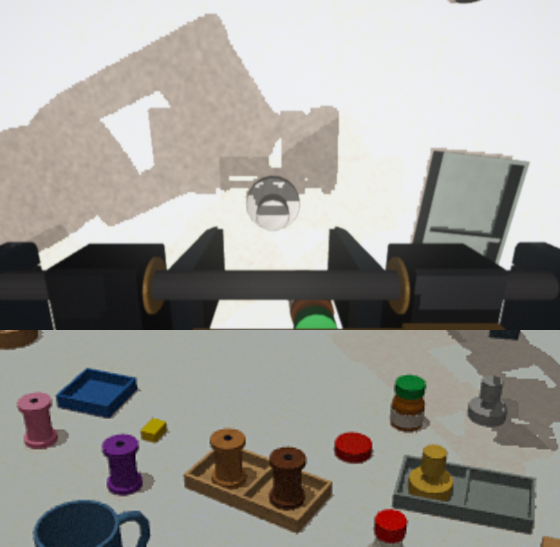

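Brass stands in its bay. The steel knob is at (273,215), 3 mm short in x.

Call:
apply_moves([
  [0, -0.003, 0.04, 0, 0.3],
  [0, -0.003, 0.08, 0, 0.3],
  [0, -0.003, 0.114, 0, 0.3],
  [0, -0.003, 0.114, 0, 0.3],
  [0, -0.003, 0.114, 0, 0.3],
])

```text
time_s: 17.8
ee_pos: [414.5, 282.7, 25.5]
ee_rot: [-180.0, 0.0, 89.9]
force: [0.7, 0.8, -0.1]
gripper_width: 59.1
gripper_force: 0.0
```

Call:
apply_moves([
  [0, 0, 0, 0, -1],
  [0, 0, 0, 0, -1],
  [0, 0, 0, 0, -1],
  [0, 0, 0, 0, -1],
  [0, 0, 0, 0, -1],
])

```text
time_s: 18.3
ee_pos: [414.0, 283.1, 26.2]
ee_rot: [179.9, -0.1, 90.0]
force: [0.8, 0.0, 3.2]
gripper_width: 27.2
gripper_force: 30.0
```

Call:
apply_moves([
  [0, 0, -0.015, 0, -1],
  [0, 0, -0.05, 0, -1],
  [0, 0, -0.09, 0, -1],
  [0, 0, -0.11, 0, -1],
  [0, 0, -0.11, 0, -1],
])

```text
time_s: 18.8
ee_pos: [414.8, 283.8, 138.0]
ee_rot: [179.7, -0.2, 90.0]
force: [1.0, 0.1, -3.3]
gripper_width: 27.3
gripper_force: 30.0
```

Call:
apply_moves([
  [0.001, 0.03, 0, 0, -1],
  [0.002, 0.07, 0, 0, -1],
  [0.003, 0.115, 0, 0, -1],
  [0.004, 0.16, 0, 0, -1],
  [0.004, 0.188, 0, 0, -1],
])

```text
time_s: 19.3
ee_pos: [603.4, 286.2, 132.3]
ee_rot: [-179.9, 0.1, 90.0]
force: [-0.7, 0.6, -3.0]
gripper_width: 27.3
gripper_force: 30.0
```

Call:
apply_moves([
  [0, 0, 0, 0, -1],
  [0, 0, 0, 0, -1],
  [0, 0, 0, 0, -1],
  [0, 0, 0.035, 0, -1],
  [0, 0, 0.07, 0, -1],
])

```text
time_s: 19.8
ee_pos: [600.8, 287.4, 66.0]
ee_rot: [179.9, -0.1, 90.1]
force: [0.4, -0.6, -2.8]
gripper_width: 27.2
gripper_force: 30.0
```

Call:
apply_moves([
  [0, 0, 0.02, 0, -1],
  [0, 0, 0.028, 0, -1],
  [0, 0, 0.03, 0, -1],
  [0, 0, 0.03, 0, -1],
])

```text
time_s: 20.2
ee_pos: [601.6, 287.3, 36.5]
ee_rot: [179.9, -0.0, 90.0]
force: [-0.2, 0.3, -2.0]
gripper_width: 27.3
gripper_force: 30.0
```

Call:
apply_moves([
  [0, 0, 0.003, 0, -1],
  [0, 0, 0.005, 0, -1],
  [0, 0, 0.005, 0, -1],
])

```text
time_s: 20.5
ee_pos: [601.5, 286.8, 30.8]
ee_rot: [180.0, -0.0, 90.0]
force: [-0.1, 0.6, -3.0]
gripper_width: 27.3
gripper_force: 30.0
```

Call:
apply_moves([
  [0, 0, 0.001, 0, -1],
  [0, 0, 0.001, 0, -1],
  [0, 0, 0.001, 0, -1],
])

```text
time_s: 20.8
ee_pos: [601.7, 286.9, 30.2]
ee_rot: [179.9, -0.0, 90.0]
force: [-0.7, -0.3, 2.8]
gripper_width: 27.5
gripper_force: 30.0
```

Contact. Release, rise, and go over the jar.

Call:
apply_moves([
  [0, 0, 0, 0, -0.2],
  [0, 0, 0, 0, 0.1],
  [0, 0, 0, 0, 0.3],
  [0, 0, 0, 0, 0.3],
  [0, 0, -0.03, 0, 0.3],
])

```text
time_s: 21.3
ee_pos: [598.5, 285.5, 55.5]
ee_rot: [-179.5, 0.2, 90.0]
force: [-0.8, -0.6, -0.5]
gripper_width: 58.8
gripper_force: 0.0
```

Call:
apply_moves([
  [0, 0, -0.04, 0, 0.4],
  [0, 0, -0.085, 0, 0.6],
  [-0.02, -0.03, -0.085, 0, 0.6],
  [-0.05, -0.07, -0.085, 0, 0.6],
  [-0.077, -0.107, -0.085, 0, 0.6],
])

```text
time_s: 21.8
ee_pos: [493.0, 208.9, 144.5]
ee_rot: [180.0, 0.0, 90.0]
force: [0.1, -0.7, 0.5]
gripper_width: 73.1
gripper_force: 0.0
```

Call:
apply_moves([
  [-0.025, -0.035, 0, 0, 0.6],
  [-0.032, -0.043, 0, 0, 0.6],
  [-0.032, -0.043, 0, 0, 0.6],
  [-0.032, -0.043, 0, 0, 0.6],
])

```text
time_s: 22.2
ee_pos: [453.0, 178.6, 145.0]
ee_rot: [179.9, -0.1, 90.0]
force: [0.4, -0.1, -1.0]
gripper_width: 73.1
gripper_force: 0.0
```

```bash
python3 - <<'E'
from h import *
s=env.state(); im=cams.grab_frame("wrist"); cv2.imwrite("pics/w8.png",im)
sc=cams.grab_frame("scene"); cv2.imwrite("pics/sc8.png",sc)
cv2.imwrite("pics/w8c.png",np.vstack([im[:330], cv2.resize(sc[170:290,125:435],(560,217))]))
h=cv2.cvtColor(im,cv2.COLOR_BGR2HSV); m=((h[...,0]>50)&(h[...,0]<80)&(h[...,1]>120)).astype(np.uint8)
c=max(cv2.findContours(m,0,2)[0],key=cv2.contourArea); u=cv2.minEnclosingCircle(c); P=pose("wrist",s)
print(s["time_s"],s["ee_pos"],s["gripper_width"],u,cv2.boundingRect(c),cast(P,u[0],63))
E
```

```text
22.2 [452.97664395 178.55078333 145.01054281] 73.13647366558821 ((274.9166564941406, 220.0), 21.295812606811523) (254, 216, 43, 24) [[450.43385099 175.34249225]]
```

View pics/w8c.png

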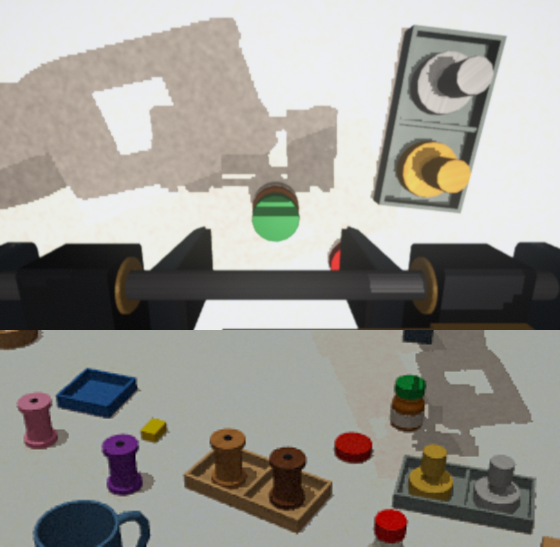

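Both weights stand in the grey tray. The jar cap is centred at (275,218), putting the jar at (451,177). I'll descend and grip it.

Call:
apply_moves([
  [-0.0015, -0.002, 0.04, 0, 0.6],
  [-0.0015, -0.002, 0.085, 0, 0.6],
  [-0.0015, -0.002, 0.123, 0, 0.6],
  [-0.0015, -0.002, 0.123, 0, 0.5],
  [-0.0015, -0.002, 0.123, 0, 0.5],
], grip_force=20)

```text
time_s: 22.8
ee_pos: [450.4, 176.9, 21.4]
ee_rot: [-180.0, 0.0, 90.0]
force: [-0.1, 0.2, 0.2]
gripper_width: 68.6
gripper_force: 0.0
```

Call:
apply_moves([
  [0, 0, 0, 0, -1],
  [0, 0, 0, 0, -1],
  [0, 0, 0, 0, -1],
  [0, 0, 0, 0, -1],
  [0, 0, 0, 0, -1],
])

```text
time_s: 23.3
ee_pos: [450.7, 176.8, 22.8]
ee_rot: [179.8, -0.1, 90.0]
force: [0.0, -0.2, 6.1]
gripper_width: 43.0
gripper_force: 20.0
```

Call:
apply_moves([
  [0, 0, -0.015, 0, -1],
  [0, 0, -0.05, 0, -1],
  [0, 0, -0.095, 0, -1],
  [0, 0, -0.13, 0, -1],
  [0, 0, -0.13, 0, -1],
])

```text
time_s: 23.8
ee_pos: [452.3, 177.4, 156.4]
ee_rot: [179.4, -0.2, 90.0]
force: [1.0, 0.6, -0.2]
gripper_width: 42.9
gripper_force: 20.0
```

```bash
python3 - <<'E'
from h import *
def blue(im,x0,y0,x1,y1):
    h=cv2.cvtColor(im,cv2.COLOR_BGR2HSV); m=np.zeros(h.shape[:2],np.uint8)
    m[y0:y1,x0:x1]=((h[...,0]>95)&(h[...,0]<128)&(h[...,1]>110))[y0:y1,x0:x1]*255
    c=max(cv2.findContours(m,0,2)[0],key=cv2.contourArea); return cv2.approxPolyDP(cv2.convexHull(c),2.5,True)[:,0]
d=np.load("w4.npz"); P=pose("wrist",dict(ee_pos=d["p"],ee_rot=d["r"]))
im=cv2.imread("pics/w4.png"); q=blue(im,20,150,200,260); print("w4",q.tolist(),cast(P,q,20).round().tolist())
im=cv2.imread("pics/side0.png"); q=blue(im,260,270,380,370); print("side",q.tolist(),cast(pose("side"),q,20).round().tolist(),cast(pose("side"),q,0).round().tolist())
a=cv2.imread("pics/w4.png")[165:265,20:180]; b=im[280:365,270:370]
cv2.imwrite("pics/jt.png",np.hstack([cv2.resize(a,(400,250)),cv2.resize(b,(400,250),interpolation=cv2.INTER_CUBIC)]))
E
```

```text
w4 [[47, 193], [62, 190], [130, 203], [136, 241], [49, 253]] [[441.0, -206.0], [455.0, -203.0], [517.0, -215.0], [519.0, -253.0], [432.0, -266.0]]
side [[340, 292], [359, 332], [358, 344], [297, 354], [284, 299]] [[517.0, -219.0], [506.0, -291.0], [496.0, -307.0], [425.0, -297.0], [441.0, -206.0]] [[528.0, -198.0], [517.0, -274.0], [507.0, -291.0], [431.0, -280.0], [449.0, -185.0]]
```

View pics/jt.png

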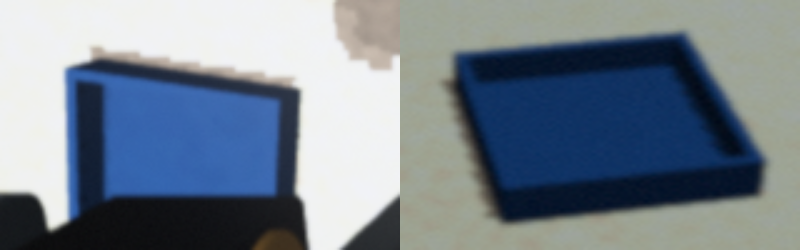

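Left half (wrist): the rim corners are at crop (68,67) and (280,100), i.e. (47,192) and (132,205). Right half (side): the rim corners are at (284.5,298.7), (342,292), (361,333.7), (295,344).

```bash
python3 - <<'E'
from h import *
d=np.load("w4.npz"); P=pose("wrist",dict(ee_pos=d["p"],ee_rot=d["r"]))
c=cast(P,[(47,192),(132,205)],20); w=c[1]-c[0]; print(c,np.linalg.norm(w),np.degrees(np.arctan2(w[1],w[0])))
n=np.array([w[1],-w[0]])/np.linalg.norm(w); print("centre",c.mean(0)+40*n)
c=cast(pose("side"),[(284.5,298.7),(342,292),(361,333.7),(295,344)],20); print(c.round(1),c.mean(0))
E
```

```text
[[ 440.90044712 -204.92262421]
 [ 518.85858772 -217.35498914]] 78.94324153019869 -9.060938235795174
centre [ 473.58012322 -250.63966277]
[[ 441.9 -206.1]
 [ 519.2 -219.4]
 [ 507.3 -293.8]
 [ 427.6 -282.3]] [ 473.99124133 -250.42341606]
```

Two views agree: the tray centre is (474,-250.5). Carry the jar over.

Call:
apply_moves([
  [-0.025, 0.001, 0, 0, -1],
  [-0.065, 0.003, 0, 0, -1],
  [-0.11, 0.006, 0, 0, -1],
  [-0.155, 0.008, 0, 0, -1],
  [-0.2, 0.01, 0, 0, -1],
])

```text
time_s: 24.3
ee_pos: [458.3, -25.2, 150.5]
ee_rot: [-179.9, -0.0, 90.0]
force: [0.8, 0.1, -0.5]
gripper_width: 43.1
gripper_force: 20.0
```

Call:
apply_moves([
  [-0.045, 0.002, 0, 0, -1],
  [-0.09, 0.005, 0, 0, -1],
  [-0.135, 0.007, 0, 0, -1],
  [-0.175, 0.01, 0, 0, -1],
  [-0.205, 0.012, 0, 0, -1],
])

```text
time_s: 24.8
ee_pos: [470.5, -230.8, 150.2]
ee_rot: [-179.9, -0.0, 89.9]
force: [0.2, 0.4, -1.4]
gripper_width: 43.1
gripper_force: 20.0
```

Call:
apply_moves([
  [-0.015, 0, 0, 0, -1],
  [-0.022, 0, 0, 0, -1],
  [-0.022, 0, 0, 0, -1],
  [-0.022, 0, 0, 0, -1],
  [-0.022, 0, 0, 0, -1],
])

```text
time_s: 25.3
ee_pos: [471.4, -249.3, 151.4]
ee_rot: [-180.0, -0.0, 90.1]
force: [-0.1, 0.4, -1.4]
gripper_width: 43.2
gripper_force: 20.0
```

Call:
apply_moves([
  [-0.001, 0.002, 0.04, 0, -1],
  [-0.001, 0.002, 0.08, 0, -1],
  [-0.001, 0.002, 0.11, 0, -1],
  [-0.001, 0.002, 0.119, 0, -1],
  [-0.001, 0.002, 0.119, 0, -1],
])

```text
time_s: 25.8
ee_pos: [473.0, -250.7, 31.7]
ee_rot: [-179.9, -0.1, 90.1]
force: [-0.2, 0.1, -0.2]
gripper_width: 43.3
gripper_force: 20.0
```

Call:
apply_moves([
  [0, 0, 0.002, 0, -1],
  [0, 0, 0.003, 0, -1],
  [0, 0, 0.003, 0, -1],
])

```text
time_s: 26.1
ee_pos: [474.2, -252.0, 30.6]
ee_rot: [179.9, 0.1, 90.0]
force: [0.2, 0.6, -1.6]
gripper_width: 43.0
gripper_force: 20.0
```

Call:
apply_moves([
  [0, 0, 0.001, 0, -1],
  [0, 0, 0.001, 0, -1],
  [0, 0, 0.001, 0, -1],
])

```text
time_s: 26.4
ee_pos: [473.5, -251.8, 28.6]
ee_rot: [180.0, 0.0, 90.0]
force: [0.0, -0.0, -1.1]
gripper_width: 42.9
gripper_force: 20.0
```

Call:
apply_moves([
  [0, 0, 0.001, 0, -1],
  [0, 0, 0.001, 0, -1],
  [0, 0, 0.001, 0, -1],
])

```text
time_s: 26.7
ee_pos: [473.4, -251.6, 27.3]
ee_rot: [-180.0, -0.0, 90.0]
force: [-0.1, -1.0, -1.1]
gripper_width: 42.9
gripper_force: 20.0
```

Call:
apply_moves([
  [0, 0, 0.001, 0, -1],
  [0, 0, 0.001, 0, -1],
  [0, 0, 0.001, 0, -1],
])

```text
time_s: 27.0
ee_pos: [473.5, -251.8, 26.8]
ee_rot: [180.0, 0.0, 90.0]
force: [-0.7, 0.9, 4.7]
gripper_width: 43.1
gripper_force: 20.0
```

Call:
apply_moves([
  [0, 0, 0, 0, 0.1],
  [0, 0, 0, 0, 0.3],
  [0, 0, 0, 0, 0.4],
  [0, 0, 0, 0, 0.4],
  [0, 0, -0.02, 0, 0.4],
])

```text
time_s: 27.5
ee_pos: [471.6, -250.7, 44.4]
ee_rot: [-179.7, -0.2, 90.0]
force: [0.3, 0.3, 0.0]
gripper_width: 63.2
gripper_force: 0.0
```

Call:
apply_moves([
  [0, 0, -0.04, 0, 0.4],
  [0, 0, -0.085, 0, 0.4],
  [0, 0, -0.13, 0, 0.4],
  [0, 0, -0.17, 0, 0.4],
  [0.02, -0.03, -0.19, 0, 0.4],
])

```text
time_s: 28.0
ee_pos: [447.2, -233.9, 240.0]
ee_rot: [179.5, 0.3, 90.0]
force: [-0.2, -0.3, 0.3]
gripper_width: 64.1
gripper_force: 0.0
```

Call:
apply_moves([
  [0, 0, 0, 0, 0.4],
  [0, 0, 0, 0, 0.4],
  [0, 0, 0, 0, 0.4],
  [0, 0, 0, 0, 0.4],
])

```text
time_s: 28.4
ee_pos: [443.5, -231.8, 235.1]
ee_rot: [-179.9, -0.1, 90.0]
force: [0.6, -0.0, 0.1]
gripper_width: 63.7
gripper_force: 0.0
```

```bash
python3 - <<'E'
from h import *
a=cams.grab_frame("side")[120:370,170:470]; b=cams.grab_frame("scene")[165:290,120:440]
cv2.imwrite("pics/fin.png",np.vstack([cv2.resize(b,(720,281)),cv2.resize(a[:,:],(374,312)).repeat(1,1) if 0 else cv2.copyMakeBorder(cv2.resize(a,(374,312)),0,0,0,346,0)]))
s=env.state(); print(s["time_s"],s["ee_pos"])
E
```

```text
28.5 [ 443.53474658 -231.79396988  235.33013623]
```

View pics/fin.png

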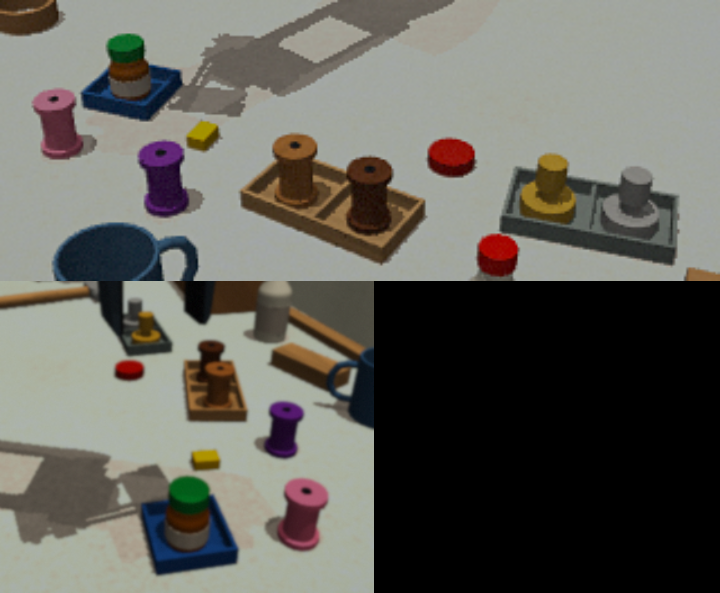

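All five stand upright in the right bays: jar (128,68), oak (296,172), walnut (370,195), brass (548,190), steel (630,200). The tin and wax are untouched.

```bash
python3 -c "
from workcell import env
print(env.job_done())"
```

```text
the job is handed in; nothing more can be done
None
```

I handed the job in at about 28.5 s: both spools, both weights and the dye jar stand upright in their trays, and I left the tin and wax block alone; the hand-in returned no verdict.

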